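# Open the petty-cash box by its click dial

### The job

Open the petty-cash box: turn its unmarked dial anticlockwise until it comes up against its stop, then exactly five clicks clockwise, and then slide the bolt button beside it towards the dial so that the lid springs up ajar. Feel your way and force nothing, neither the dial against its stop nor the bolt if it will not go, and leave the lid ajar and the things lying round the box where they are.

Things in the scene. Friction and masses are not known exactly. Their poses are not given: they have to be found in the camera images.
- cash_box: grey steel cash box, 190 (its x) by 260 (its y) by 85 mm high, fast on the desk; origin at the centre of its underside, z up. Its near 80 mm (-x side) is a fixed deck, 85 mm high, with the dial on the left (x -55, y +60 mm) and the bolt button on the right (x -55, y -45 mm); the lid lies behind the deck
- dial_grip (a point): point on the dial's upright axis, 26 mm above the deck, fixed to the box (axes of the box): TCP height for holding the dial from above. The dial is a fluted round aluminium knob, 40 mm across, 2 to 35 mm above the deck, without pointer or mark. It keeps its place when let go and held anew
- dial_axis (a point): point on the dial's axis at deck height, fixed to the box. The dial clicks 15 times a turn (24 degrees a click): each click takes 0.2 N m to get over (up to 0.35 if held off-centre), then the dial drops into the next position by itself. It starts one to three clicks clockwise of its anticlockwise end position; the bolt is free only at the fifth click from there; there are 13 in all
- stop_pin: hidden steel pin on a leaf spring under the dial, 30 mm from its axis: the anticlockwise stop (turning seen from above). It meets the dial half a degree beyond the end position and is bent if pushed with more than 25 N, about 8 degrees further (0.7 N m on the dial). Let go there, the dial springs back into its end position, from which clicks are counted. Only the dial touches it
- bolt_button (a point): middle of the bolt button, an aluminium block 26 (box x) by 12 (box y) by 17 mm high, 1.5 to 18.5 mm above the deck. It slides 10 mm along the box's +y, towards the dial, and springs back when let go. With the dial right it needs 3 N to start, 4.5 N at the solid end of its travel; the lid is free after 7 mm. With the dial wrong it stops solidly after 2 mm
- fence: tip of the bolt inside the box, a round steel bar 5 mm thick, which enters a gap in the dial's disc when the dial is right; damaged if pushed against the disc with more than 15 N. Nothing else touches it
- lid (a joint): angle of the lid (106 by 260 mm, hinged along the far side of the box), rad: 0 shut, 0.38 sprung up to its stay; a spring raises its near edge about 39 mm within a second once the bolt is drawn, and it stays up
- calculator: pale pocket calculator, 145 by 84 by 21 mm, lying left of the box; to be left alone
- crimson_wallet: flat dark red wallet, 186 by 98 by 13 mm, lying right of the box; to be left alone
- ballpen_white: white and black ballpen, 142 mm long, 12 mm thick, lying in front of the box; to be left alone

How it is judged:
By the outcome, as a careful person would: the job done as asked, in the order asked, and still so for the second after the job is handed in, with the robot touching nothing.
It also fails if it takes over 72 s, if anything falls off the work surface, if the arm or the gripper's body presses on something with over 40 N, if the wrist force passes 120 N, or if a joint passes its speed limit or range.

### The arm

A 7-joint arm with a two-finger parallel gripper is mounted at the origin on a cart in front of the work surface, level with it; the furniture and walls round the work are solid. World frame = base frame: x ahead of the robot, y to its left, z up, the work surface at z = 0. Lengths are in m, angles in rad, forces in N, time in s.
With the tool pointing down it reaches from about 0.425 to 0.875 m from the base axis. Payload 8.4 kg.
Tool frame: the origin (TCP) lies between the finger pads, 19 mm behind the fingertips; this is the grasp point; z points along the fingers, y is the line along which they close (so a half turn about z gives the same grasp; the last joint's range is limited). The gripper opens to 85 mm and grips with 20 to 120 N. Pads are 22 mm wide; open, the fingers measure 114 mm over their backs; the gripper's body (76 mm by 85 mm) begins 54 mm behind the grasp point. The pads swing forward as they close: fully open they stand 13 mm farther back than shut.
Start: joints at [-1.416, 0.333, 0.04, 1.465, -0.013, 1.343, -0.059], TCP at [0.163, 0.629, 0.25] pointing down, gripper open.
Joint ranges: [-2.58, 2.58], [-0.38, 2.09], [-1.3, 1.39], [0.25, 2.4], [-1.5, 4.64], [0.08, 2.09], [-2.65, 2.65]. Speed limits (rad/s): [2.22, 2.22, 2.79, 2.79, 3.14, 3.14, 3.14].

### API

Orientations are given as a 3x3 rotation matrix whose columns are the frame's x, y, z axes.
In Python, from bench import * gives the robot as it stands.
- The arm moves only by the tool drive_tool, never from a script. Its argument "steps" is a list that holds one entry, the list of rows, each a list of 4 numbers: the shift along the tool's x, y, z in units of 30 mm (1.0 is 30 mm), then the turn about the tool's z in units of 8 degrees (1.0 is 8 degrees). In form: [[[tx, ty, tz, spin], ...]]. A call has 1 to 12 rows; each row is the pose to reach, as a shift and turn from the pose commanded when the call began, along the tool's axes at that moment; what a row does not reach only later rows make up. A row lasts 1/10 s, in which the tool goes at most 50 mm and 8.59 degrees, less where a joint would pass 70% of its speed; a pose out of reach is approached as far as the arm can. A call with a gripper value outside its range is refused whole. "claw" is the finger opening in mm, from 0 to 85.4, set as the call begins (left out, the last holds). The fingers move at their own pace and stop on an object; "force" is the grip in N (left out, the last holds). Time passes only in rows, so rows that repeat a pose let the fingers close. It gives the time, the measured TCP pose, the force, the opening and the grip force at its end, in the units of the state.
- sense(): the state, without advancing time (a new reading comes with each control period).
- capture(name): name is "scene" or "top" or "wrist"; returns the picture (420x560x3 uint8, red, green, blue); there is no depth.
- camera_params(name): a dict with "camera_matrix" (3x3 intrinsics, pixels), "pose" (4x4, takes a point from camera to world coordinates); the wrist camera has in their place "T_tool_cam" (4x4, takes a point from camera to tool coordinates, whose origin is the TCP and whose axes are the flange's). Camera axes: x right, y down, z forward; pixel columns grow to the right and rows downward; lengths in m; the calibration is good to about 2 mm. A picture is of the moment at which its call begins: read the wrist's pose just before it. camera_params takes no time and is no camera call.
- finish_job(): hands the job in; it is judged then, once.
Trained networks look in the newest picture that a camera, given by its name, has taken for a name from the list of things; names that differ only in an ending like _2 or _b are one class to them, and where a whole thing is asked for, a point or a joint stands for the part that bears it (a point fixed in the world has none). Each returns a list of dicts, best first, with "conf" (0 to 1); they miss things now and then, are a little off and sometimes report something else, mostly with a low value. They report only what shows in the picture. A call takes as long as a camera call.
- find_in(camera, target): "centre" ([column, row] in pixels, amid what is visible of it).
The state is a dict: "time_s": time; "qpos": joint angles; "qvel": joint speeds; "joint_efforts": joint torques, N m; "tcp_pos": TCP position; "orientation": TCP orientation; "wrist_force": force on the tool from outside, world axes, zero at the start; "ft_torque": the same for the moment, N m; "opening": finger opening in m; "gripper_force": force on a finger pad.
Only numpy, scipy, OpenCV 4.12 (cv2) and the standard library are available. Lean on these libraries where they do the work, as an engineer would, in place of code of your own. Each camera call takes 0.05 s, during which the arm holds its last target. There are 200 camera calls.

## Working session

There is one attempt and no reset: what is moved stays moved. The work goes in short steps, Python scripts to look and compute and a tool call to move; the robot and the scene stay as the last step left them, time stands still between calls to the robot, and variables do not carry over. Pictures are saved under pics/ and viewed, at most 12 in all, crops included, and the job is handed in when it is done.

Besides the shell and the picture viewer there is one more tool, called after ">>>" by a JSON object that holds its "name" and its "arguments". drive_tool: Moves the arm, as the interface text tells. Its arguments: {"type":"object","properties":{"steps":{"type":"array","items":{"type":"array","items":{"type":"array","items":{"type":"number"}}}},"claw":{"type":"number"},"force":{"type":"number"}},"required":["steps"]}

```bash
mkdir -p pics; ls; cat > h.py <<'E'
from bench import *
import numpy as np, cv2
def save(n,f):
    im=capture(n); cv2.imwrite('pics/'+f,im[:,:,::-1]); return im
def ray(n,px,s=None):
    c=camera_params(n);K=np.array(c["camera_matrix"])
    if n=="wrist":
        s=s or sense();T=np.eye(4);T[:3,:3]=s["orientation"];T[:3,3]=s["tcp_pos"];P=T@np.array(c["T_tool_cam"])
    else: P=np.array(c["pose"])
    d=P[:3,:3]@np.linalg.solve(K,[px[0],px[1],1]);return P[:3,3],d
def onz(n,px,z,s=None):
    o,d=ray(n,px,s);return o+d*(z-o[2])/d[2]
E
python3 - <<'E'
from h import *
s=sense();print(s)
save("top","t0.png")
for t in ["cash_box","dial_grip","bolt_button","calculator","crimson_wallet","ballpen_white"]:
    r=find_in("top",t)[:2]
    print(t,[(x["conf"],x["centre"],onz("top",x["centre"],{"dial_grip":.12,"bolt_button":.1035,"cash_box":.085}.get(t,0.01))) for x in r])
print(camera_params("wrist"))
E
```

```text
pics
{'time_s': 0.0, 'qpos': array([-1.41619084,  0.33392139,  0.03986771,  1.46633369, -0.01338831,
        1.34334802, -0.05851047]), 'qvel': array([-1.31985808e-03, -7.61386467e-04,  1.78518673e-03,  3.08326733e-05,
        5.59146266e-04, -1.84280766e-03,  1.93978808e-04]), 'joint_efforts': array([-2.37824988e-04, -6.58566928e+01,  1.36537850e+00, -4.05567849e+01,
        1.68259110e-02,  1.29471906e-02, -1.77274848e-05]), 'tcp_pos': array([0.16311883, 0.62871301, 0.24908387]), 'orientation': array([[-9.67958887e-01,  2.51108533e-01, -3.13658930e-04],
       [ 2.51108697e-01,  9.67957373e-01, -1.71622023e-03],
       [-1.27349070e-04, -1.73999310e-03, -9.99998478e-01]]), 'wrist_force': array([ 0.39609654, -0.41089532,  0.40534585]), 'ft_torque': array([-0.03550955,  0.01554715, -0.00480564]), 'gripper_force': 0.0, 'opening': 0.08508035934305894}
cash_box [(0.87, [326.6, 198.3], array([ 0.62243352, -0.04118416,  0.085     ]))]
dial_grip [(0.7, [328.2, 195.3], array([ 0.62594137, -0.04202932,  0.12      ])), (0.69, [330.1, 177.2], array([ 0.66937048, -0.04713053,  0.12      ]))]
bo
[... 169 characters left out ...]
mson_wallet [(0.93, [404.2, 227.6], array([ 0.55182092, -0.24987574,  0.01      ]))]
ballpen_white [(0.76, [318.8, 252.4], array([ 0.48779619, -0.02546223,  0.01      ]))]
{'camera_matrix': array([[297.7318555 ,   0.        , 282.54777048],
       [  0.        , 297.7318555 , 211.27156247],
       [  0.        ,   0.        ,   1.        ]]), 'T_tool_cam': array([[ 8.62732703e-05, -9.51995762e-01, -3.06111192e-01,
         7.82822161e-02],
       [ 9.99999415e-01,  4.12328157e-04, -1.00049082e-03,
         4.26047108e-04],
       [ 1.07868129e-03, -3.06110926e-01,  9.51995240e-01,
        -1.24442937e-01],
       [ 0.00000000e+00,  0.00000000e+00,  0.00000000e+00,
         1.00000000e+00]])}
```

```bash
python3 - <<'E'
import cv2
i=cv2.imread('pics/t0.png');cv2.imwrite('pics/t0c.png',cv2.resize(i[120:300,200:450],None,fx=3.2,fy=3.2,interpolation=cv2.INTER_CUBIC)[:600,:800])
E
```

```text
(no output)
```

View pics/t0c.png

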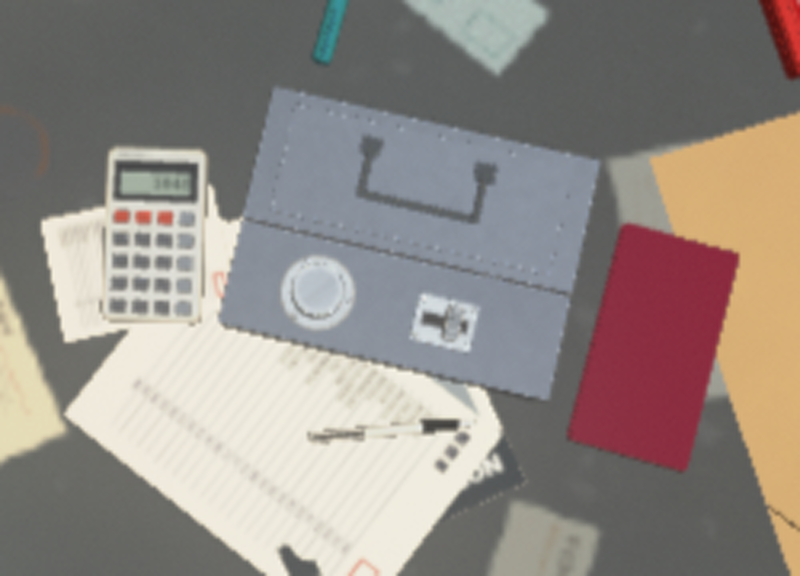

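The top view shows the box turned about 12° clockwise. In the crop its corners are at (275,88), (600,160), (550,400) and (220,325), the dial at (318,290), and the bolt button at (457,322).

```bash
python3 - <<'E'
from h import *
f=lambda p:(np.array(p)/3.2+[200,120])
C=[onz("top",f(p),.085)[:2] for p in [(275,88),(600,160),(550,400),(220,325)]]
L=np.array([[.095,.13],[.095,-.13],[-.095,-.13],[-.095,.13]])
C=np.array(C);m=C.mean(0);H=L.T@(C-m);a=np.arctan2(H[0,1]-H[1,0],H[0,0]+H[1,1])
R=np.array([[np.cos(a),-np.sin(a)],[np.sin(a),np.cos(a)]])
print(m,np.degrees(a),(C-m)@R-L)
print("dial",m+R@[-.055,.06],onz("top",f((320,289)),.119)[:2],"bolt",m+R@[-.055,-.045],onz("top",f((457,322)),.1)[:2])
print(sense()["time_s"])
E
```

```text
[ 0.62894884 -0.04547172] -13.084467443676058 [[-0.00010957 -0.00119605]
 [-0.00045233  0.00126243]
 [ 0.00040382  0.00110441]
 [ 0.00015808 -0.00117079]]
dial [0.58896002 0.02542182] [0.59056481 0.02519532] bolt [ 0.56518936 -0.0768521 ] [ 0.56652572 -0.07820227]
0.35
```

>>> {"name": "drive_tool", "arguments": {"steps": [[[-18.8,-15.9,0,0],[-18.8,-15.9,0,0],[-18.8,-15.9,0,0],[-18.8,-15.9,0,0],[-18.8,-15.9,0,0],[-18.8,-15.9,0,0],[-18.8,-15.9,0,0],[-18.8,-15.9,0,0],[-18.8,-15.9,0,0],[-18.8,-15.9,0,0],[-18.8,-15.9,0,0],[-18.8,-15.9,0,0]]], "claw": 60, "force": 60}}

```text
time_s: 1.55
tcp_pos: [0.5102, 0.1373, 0.2504]
orientation: [[-0.968, 0.251, 0.001], [0.251, 0.968, 0.001], [-0.001, 0.001, -1.0]]
wrist_force: [0.3, 0.5, -1.1]
opening: 0.0599
gripper_force: 0.0
```

```bash
python3 - <<'E'
from h import *
s=sense();print(s["qpos"],s["tcp_pos"],s["orientation"])
d=np.array([.59,.025,.25])-s["tcp_pos"];print(np.array(s["orientation"]).T@d/.03)
E
```

```text
[-0.81111157  0.07830317  0.49482175  1.78129808 -0.03907387  1.29059148
  1.01042064] [0.51021223 0.13725133 0.25044405] [[-9.68020392e-01  2.50870275e-01  7.91379807e-04]
 [ 2.50870814e-01  9.68020340e-01  6.75348033e-04]
 [-5.96647002e-04  8.52284764e-04 -9.99999459e-01]]
[-3.51321688 -2.95485216  0.01437959]
```

>>> {"name": "drive_tool", "arguments": {"steps": [[[-3.5,-2.95,0,1],[-3.5,-2.95,0,2],[-3.5,-2.95,0,3],[-3.5,-2.95,0,4],[-3.5,-2.95,0,5],[-3.5,-2.95,0,6],[-3.5,-2.95,0,7],[-3.5,-2.95,0,8],[-3.5,-2.95,0,9],[-3.5,-2.95,0,9],[-3.5,-2.95,0,9]]]}}

```text
time_s: 2.65
tcp_pos: [0.5888, 0.0272, 0.2501]
orientation: [[-0.065, 0.998, 0.0], [0.998, 0.065, -0.0], [-0.0, 0.0, -1.0]]
wrist_force: [0.7, 0.7, 0.1]
opening: 0.0601
gripper_force: 0.0
```

```bash
python3 - <<'E'
from h import *
s=sense();print(s["qpos"],s["tcp_pos"],s["orientation"])
save("wrist","w1.png")
for t in ["dial_grip","bolt_button"]:
    for x in find_in("wrist",t)[:2]: print(t,x,onz("wrist",x["centre"],.12 if t[0]=='d' else .1035,s))
E
```

```text
[-0.74807679  0.24946483  0.75078303  1.64871844 -0.17505845  1.31251306
  0.0969092 ] [0.58875953 0.02717919 0.25005407] [[-6.46813151e-02  9.97905971e-01  2.33524268e-05]
 [ 9.97905970e-01  6.46813160e-02 -3.97212689e-05]
 [-4.11485571e-05  2.07343022e-05 -9.99999999e-01]]
dial_grip {'centre': [312.3, 233.4], 'conf': 0.7} [0.61785406 0.00428979 0.12      ]
bolt_button {'centre': [255.5, 289.4], 'conf': 0.57} [ 0.56687284 -0.06878788  0.1035    ]
bolt_button {'centre': [341.0, 63.1], 'conf': 0.47} [0.62927872 0.14971148 0.1035    ]
```

View pics/w1.png

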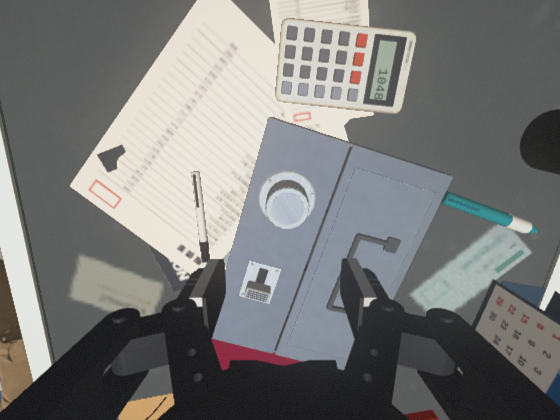

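The wrist view shows the dial's top face at about (288,209) with its base ring at (287,197). The bolt plate is at about (260,283), with the button dark above it and its shaded part at (258,290).

```bash
python3 - <<'E'
from h import *
s=sense()
for n,p,z in [("dialtop",(288,209),.12),("dialbase",(287,199),.087),("plate",(261,282),.0855),("c1",(268,117),.085),("c2",(452,178),.085)]:
    print(n,onz("wrist",p,z,s))
i=cv2.imread('pics/w1.png');cv2.imwrite('pics/w1c.png',cv2.resize(i[160:320,220:360],None,fx=3.7,fy=3.7,interpolation=cv2.INTER_CUBIC))
E
```

```text
dialtop [0.5938732  0.02623905 0.12      ]
dialbase [0.59346176 0.0263634  0.087     ]
plate [ 0.5712909  -0.07063275  0.0855    ]
c1 [0.57062192 0.10332756 0.085     ]
c2 [0.75450741 0.05747028 0.085     ]
```

View pics/w1c.png

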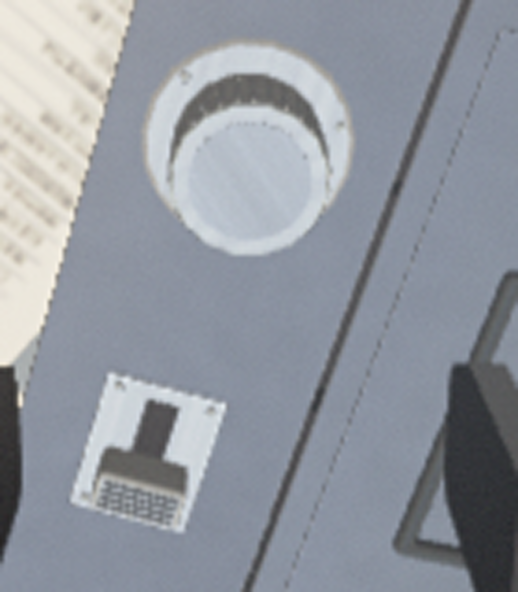

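>>> {"name": "drive_tool", "arguments": {"steps": [[[-0.05,0.1,1.2,0],[-0.05,0.1,2.4,0],[-0.05,0.1,3.4,0],[-0.05,0.1,4.1,0],[-0.05,0.1,4.5,0],[-0.05,0.1,4.63,0],[-0.05,0.1,4.63,0],[-0.05,0.1,4.63,0]]]}}

```text
time_s: 3.6
tcp_pos: [0.5926, 0.0257, 0.1123]
orientation: [[-0.061, 0.998, 0.002], [0.998, 0.061, 0.0], [0.0, 0.002, -1.0]]
wrist_force: [0.5, 0.5, 0.1]
opening: 0.0597
gripper_force: 0.0
```

>>> {"name": "drive_tool", "arguments": {"steps": [[[0,0,0,0],[0,0,0,0],[0,0,0,0],[0,0,0,0],[0,0,0,0],[0,0,0,0]]], "claw": 30, "force": 40}}

```text
time_s: 4.2
tcp_pos: [0.593, 0.0258, 0.1125]
orientation: [[-0.06, 0.998, 0.003], [0.998, 0.06, 0.001], [0.0, 0.003, -1.0]]
wrist_force: [-0.0, 0.3, 3.5]
opening: 0.0393
gripper_force: 40.8
```

```bash
cat > st.py <<'E'
from h import *
s=sense();R=np.array(s["orientation"]);print(round(s["time_s"],2),"q7",s["qpos"][6].round(3),"tcp",s["tcp_pos"].round(4),"ang",np.degrees(np.arctan2(R[1,0],R[0,0])).round(2),"Ftool",(R.T@s["wrist_force"]).round(2),"F",s["wrist_force"].round(2),"T",s["ft_torque"].round(3),"op",round(s["opening"],4),"g",round(s["gripper_force"],1))
E
python3 st.py
```

```text
4.2 q7 0.181 tcp [0.593  0.0258 0.1125] ang 93.46 Ftool [ 0.27 -0.02 -3.52] F [-0.04  0.26  3.52] T [ 0.196 -0.111 -0.029] op 0.0393 g 40.8
```

>>> {"name": "drive_tool", "arguments": {"steps": [[[0,0,0,-0.25],[0,0,0,-0.5],[0,0,0,-0.5],[0,0,0,-0.5]]]}}

```text
time_s: 4.6
tcp_pos: [0.593, 0.0258, 0.1125]
orientation: [[-0.13, 0.992, 0.003], [0.992, 0.13, 0.001], [0.0, 0.003, -1.0]]
wrist_force: [0.7, -0.4, 3.8]
opening: 0.0388
gripper_force: 41.0
```

```bash
python3 st.py
```

```text
4.6 q7 0.245 tcp [0.593  0.0258 0.1125] ang 97.46 Ftool [-0.5   0.61 -3.77] F [ 0.66 -0.42  3.77] T [ 0.085 -0.189  0.011] op 0.0388 g 41.0
```

>>> {"name": "drive_tool", "arguments": {"steps": [[[0,0,0,-0.25],[0,0,0,-0.5],[0,0,0,-0.5]]]}}

```text
time_s: 4.9
tcp_pos: [0.5931, 0.0258, 0.1125]
orientation: [[-0.2, 0.98, 0.003], [0.98, 0.2, 0.001], [-0.0, 0.003, -1.0]]
wrist_force: [0.9, -0.7, 8.3]
opening: 0.0391
gripper_force: 41.2
```

```bash
python3 st.py; python3 -c "
from h import *
for i in range(4): print(sense()['ft_torque'])"
```

```text
4.9 q7 0.31 tcp [0.5931 0.0258 0.1125] ang 101.53 Ftool [-0.91  0.76 -8.28] F [ 0.9  -0.74  8.28] T [-0.209 -0.353  0.081] op 0.0391 g 41.2
[-0.20871759 -0.35270145  0.08080202]
[-0.20871759 -0.35270145  0.08080202]
[-0.20871759 -0.35270145  0.08080202]
[-0.20871759 -0.35270145  0.08080202]
```

>>> {"name": "drive_tool", "arguments": {"steps": [[[0,0,0,-0.25],[0,0,0,-0.5],[0,0,0,-0.5]]]}}

```text
time_s: 5.2
tcp_pos: [0.5931, 0.0258, 0.1125]
orientation: [[-0.268, 0.963, 0.003], [0.963, 0.268, 0.001], [-0.0, 0.003, -1.0]]
wrist_force: [3.2, 0.6, 4.4]
opening: 0.0389
gripper_force: 40.8
```

```bash
sed -i 's/^s=sense();R/s=sense();print("eff",s["joint_efforts"].round(3));R/' st.py; python3 st.py; python3 - <<'E'
from h import *
save("wrist","w2.png")
i=cv2.imread('pics/w2.png');cv2.imwrite('pics/w2c.png',cv2.resize(i[180:400,160:420],None,fx=2.7,fy=2.7,interpolation=cv2.INTER_CUBIC))
E
```

```text
eff [ 1.9500e-01 -5.0932e+01  9.2270e+00 -3.1692e+01  4.7000e-02  4.9900e-01
  4.2100e-01]
5.2 q7 0.374 tcp [0.5931 0.0258 0.1125] ang 105.53 Ftool [-0.29  3.24 -4.36] F [3.19 0.59 4.37] T [ 0.189 -0.225  0.094] op 0.0389 g 40.8
```

View pics/w2c.png

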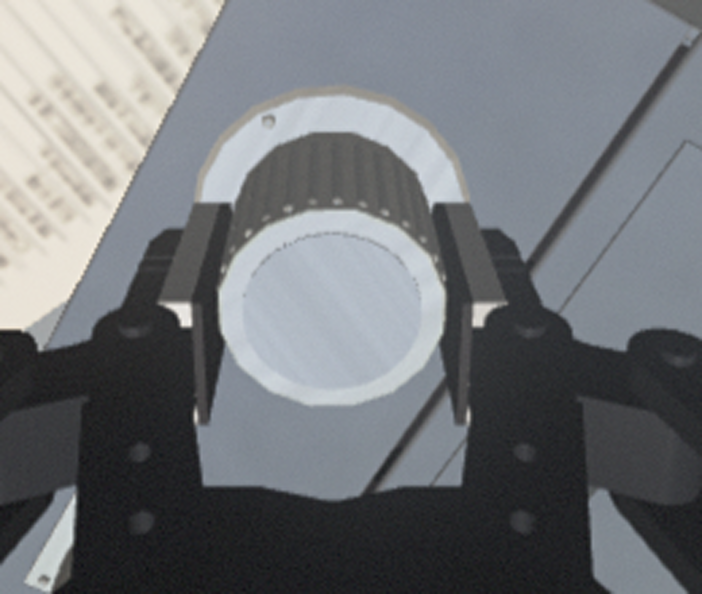

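The gripper holds the dial squarely (dial face at about (330,305) in the crop, between the pads). The start is at least one click from the end, so turning 24° in all is safe.

>>> {"name": "drive_tool", "arguments": {"steps": [[[0,0,0,-0.25],[0,0,0,-0.5],[0,0,0,-0.5]]]}}

```text
time_s: 5.55
tcp_pos: [0.5932, 0.0259, 0.1125]
orientation: [[-0.334, 0.943, 0.003], [0.943, 0.334, 0.001], [-0.0, 0.003, -1.0]]
wrist_force: [1.7, 0.9, 5.9]
opening: 0.0388
gripper_force: 40.9
```

```bash
python3 st.py
```

```text
eff [  0.092 -50.985   8.954 -31.458   0.233   0.64    0.616]
5.55 q7 0.437 tcp [0.5932 0.0259 0.1125] ang 109.5 Ftool [ 0.31  1.9  -5.9 ] F [1.67 0.93 5.9 ] T [ 0.108 -0.41  -0.053] op 0.0388 g 40.9
```

>>> {"name": "drive_tool", "arguments": {"steps": [[[0,0,0,-0.25],[0,0,0,-0.5],[0,0,0,-0.5]]]}}

```text
time_s: 5.85
tcp_pos: [0.5932, 0.0259, 0.1125]
orientation: [[-0.398, 0.917, 0.003], [0.917, 0.398, 0.001], [-0.001, 0.003, -1.0]]
wrist_force: [3.3, 1.4, 3.3]
opening: 0.039
gripper_force: 40.7
```

```bash
python3 st.py
```

```text
eff [  0.18  -50.996   8.703 -31.131   0.331   0.809   0.686]
5.85 q7 0.501 tcp [0.5932 0.0259 0.1125] ang 113.48 Ftool [-0.06  3.55 -3.29] F [3.27 1.36 3.3 ] T [ 0.323 -0.513 -0.15 ] op 0.039 g 40.7
```

>>> {"name": "drive_tool", "arguments": {"steps": [[[0,0,0,-0.25],[0,0,0,-0.45],[0,0,0,-0.45]]]}}

```text
time_s: 6.15
tcp_pos: [0.5933, 0.0259, 0.1125]
orientation: [[-0.455, 0.89, 0.003], [0.89, 0.455, 0.001], [-0.001, 0.003, -1.0]]
wrist_force: [1.7, -0.6, 7.1]
opening: 0.0389
gripper_force: 41.0
```

```bash
python3 st.py
```

```text
eff [  0.102 -51.109   8.637 -31.029   0.299   0.866   0.491]
6.15 q7 0.559 tcp [0.5933 0.0259 0.1125] ang 117.07 Ftool [-1.3   1.32 -7.06] F [ 1.74 -0.56  7.07] T [-0.047 -0.505 -0.005] op 0.0389 g 41.0
```

```bash
python3 - <<'E'
from h import *
save("wrist","w3.png")
a=[cv2.imread(f'pics/w{k}.png')[245:340,235:330] for k in (2,3)]
cv2.imwrite('pics/cmp1.png',cv2.resize(np.hstack(a),None,fx=4,fy=4,interpolation=cv2.INTER_CUBIC))
E
```

```text
(no output)
```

View pics/cmp1.png

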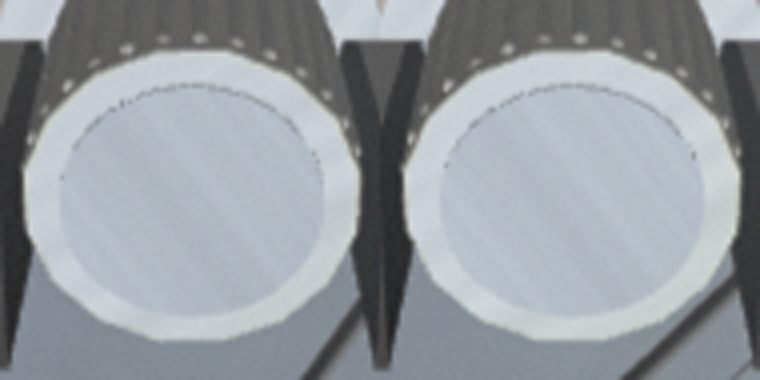

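Flutes and streaks look the same in the hand's frame at 12° and 23.6°, so the dial turns with the gripper without slipping. The torque followed one 24° click cycle, so I'll go on in 4° steps.

>>> {"name": "drive_tool", "arguments": {"steps": [[[0,0,0,-0.25],[0,0,0,-0.5],[0,0,0,-0.5]]]}}

```text
time_s: 6.5
tcp_pos: [0.5933, 0.0259, 0.1125]
orientation: [[-0.516, 0.856, 0.003], [0.856, 0.516, 0.001], [-0.001, 0.003, -1.0]]
wrist_force: [3.8, 0.7, 5.8]
opening: 0.0387
gripper_force: 40.9
```

```bash
python3 st.py
```

```text
eff [  0.198 -51.323   8.448 -30.868   0.3     0.967   0.547]
6.5 q7 0.623 tcp [0.5933 0.0259 0.1125] ang 121.08 Ftool [-1.34  3.66 -5.83] F [3.81 0.74 5.85] T [ 0.088 -0.534  0.024] op 0.0387 g 40.9
```

>>> {"name": "drive_tool", "arguments": {"steps": [[[0,0,0,-0.25],[0,0,0,-0.25]]]}}

```text
time_s: 6.7
tcp_pos: [0.5934, 0.0259, 0.1125]
orientation: [[-0.546, 0.838, 0.003], [0.838, 0.546, 0.001], [-0.001, 0.003, -1.0]]
wrist_force: [2.8, -0.0, 8.4]
opening: 0.0388
gripper_force: 41.3
```

```bash
python3 st.py
```

```text
eff [  0.283 -51.498   8.459 -30.928   0.242   0.99    0.458]
6.7 q7 0.656 tcp [0.5934 0.0259 0.1125] ang 123.08 Ftool [-1.52  2.32 -8.35] F [ 2.75 -0.01  8.36] T [ 0.02  -0.666  0.   ] op 0.0388 g 41.3
```

>>> {"name": "drive_tool", "arguments": {"steps": [[[0,0,0,-0.5],[0,0,0,-1.0],[0,0,0,-1.0]]]}}

```text
time_s: 7.0
tcp_pos: [0.5934, 0.026, 0.1125]
orientation: [[-0.658, 0.753, 0.004], [0.753, 0.658, 0.001], [-0.002, 0.003, -1.0]]
wrist_force: [5.2, 2.7, 3.1]
opening: 0.0388
gripper_force: 40.9
```

```bash
python3 st.py
```

```text
eff [  0.597 -51.687   8.021 -30.329   0.301   1.278   0.991]
7.0 q7 0.786 tcp [0.5934 0.026  0.1125] ang 131.14 Ftool [-1.33  5.7  -3.13] F [5.15 2.75 3.15] T [ 0.351 -0.8    0.17 ] op 0.0388 g 40.9
```

>>> {"name": "drive_tool", "arguments": {"steps": [[[0,0,0,-0.5],[0,0,0,-0.75],[0,0,0,-0.75]]]}}

```text
time_s: 7.3
tcp_pos: [0.5935, 0.0261, 0.1125]
orientation: [[-0.731, 0.682, 0.004], [0.682, 0.731, 0.001], [-0.002, 0.003, -1.0]]
wrist_force: [4.2, 1.3, 4.4]
opening: 0.0389
gripper_force: 41.0
```

```bash
python3 st.py
```

```text
eff [  0.4   -51.996   7.791 -30.283   0.657   1.454   0.854]
7.3 q7 0.881 tcp [0.5935 0.0261 0.1125] ang 137.0 Ftool [-2.2   3.82 -4.37] F [4.19 1.29 4.38] T [ 0.284 -0.932 -0.281] op 0.0389 g 41.0
```

>>> {"name": "drive_tool", "arguments": {"steps": [[[0,0,0,-0.25],[0,0,0,-0.5],[0,0,0,-0.5]]]}}

```text
time_s: 7.6
tcp_pos: [0.5936, 0.0261, 0.1125]
orientation: [[-0.777, 0.63, 0.004], [0.63, 0.777, 0.001], [-0.002, 0.003, -1.0]]
wrist_force: [3.0, 0.9, 6.0]
opening: 0.0391
gripper_force: 41.0
```

```bash
python3 st.py
```

```text
eff [  0.174 -51.975   7.502 -30.331   0.93    1.535   1.002]
7.6 q7 0.946 tcp [0.5936 0.0261 0.1125] ang 140.98 Ftool [-1.75  2.62 -6.03] F [2.98 0.93 6.05] T [ 0.501 -1.12  -0.455] op 0.0391 g 41.0
```

The torque is now -0.46 N m, more than any click so far. That suggests the stop, so I'll back off and check.

>>> {"name": "drive_tool", "arguments": {"steps": [[[0,0,0,0.25],[0,0,0,0.5],[0,0,0,0.5]]]}}

```text
time_s: 7.9
tcp_pos: [0.5935, 0.0261, 0.1125]
orientation: [[-0.73, 0.684, 0.004], [0.684, 0.73, 0.001], [-0.002, 0.003, -1.0]]
wrist_force: [6.3, 1.9, 2.0]
opening: 0.0389
gripper_force: 41.1
```

```bash
python3 st.py
```

```text
eff [  0.15  -51.68    7.855 -30.363   0.581   1.362  -0.222]
7.9 q7 0.879 tcp [0.5935 0.0261 0.1125] ang 136.86 Ftool [-3.32  5.73 -1.99] F [6.33 1.91 2.01] T [ 0.402 -0.871 -0.368] op 0.0389 g 41.1
```

>>> {"name": "drive_tool", "arguments": {"steps": [[[0,0,0,0.25],[0,0,0,0.375],[0,0,0,0.375]]]}}

```text
time_s: 8.2
tcp_pos: [0.5935, 0.0261, 0.1125]
orientation: [[-0.694, 0.72, 0.004], [0.72, 0.694, 0.001], [-0.002, 0.003, -1.0]]
wrist_force: [3.5, 0.5, 5.1]
opening: 0.0391
gripper_force: 41.6
```

```bash
python3 st.py;  python3 - <<'E'
from h import *
save("wrist","w4.png")
a=[cv2.imread(f'pics/w{k}.png')[245:340,235:330] for k in (3,4)]
b=cv2.imread('pics/w1.png')[185:233,262:310]
b=cv2.resize(b,(95,95),interpolation=cv2.INTER_CUBIC)
o=cv2.resize(np.hstack([b]+a),None,fx=2.8,fy=2.8,interpolation=cv2.INTER_CUBIC)
cv2.imwrite('pics/cmp2.png',cv2.createCLAHE(3,(4,4)).apply(cv2.cvtColor(o,cv2.COLOR_BGR2GRAY)))
E
```

```text
eff [  0.281 -51.674   8.091 -30.264   0.342   1.346  -0.232]
8.2 q7 0.831 tcp [0.5935 0.0261 0.1125] ang 133.92 Ftool [-2.14  2.88 -5.08] F [3.54 0.46 5.09] T [ 0.183 -0.81  -0.078] op 0.0391 g 41.6
```

View pics/cmp2.png

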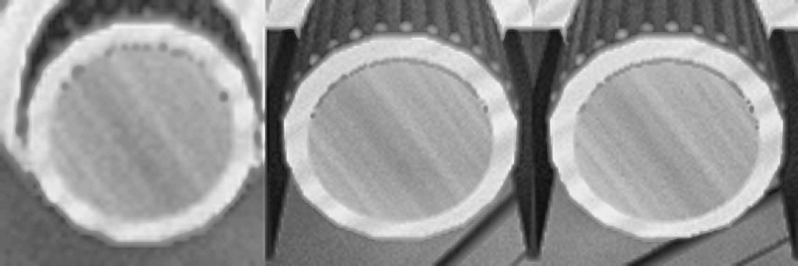

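```bash
cat > rot.py <<'E'
from h import *
from scipy.spatial.transform import Rotation as Ro
# frames: file -> (ang of tool x axis, tcp)
c=camera_params("wrist");K=np.array(c["camera_matrix"]);TC=np.array(c["T_tool_cam"])
def patch(f,ang,tcp,cen):
    a=np.radians(ang);R=np.array([[np.cos(a),np.sin(a),0],[np.sin(a),-np.cos(a),0],[0,0,-1]])
    T=np.eye(4);T[:3,:3]=R;T[:3,3]=tcp;P=np.linalg.inv(T@TC)
    g=np.linspace(-.02,.02,121);X,Y=np.meshgrid(g,g)
    W=np.stack([cen[0]+X,cen[1]+Y,0*X+.12,0*X+1],-1)@P.T
    uv=(W[...,:3]@K.T);uv=(uv[...,:2]/uv[...,2:]).astype(np.float32)
    im=cv2.cvtColor(cv2.imread('pics/'+f),cv2.COLOR_BGR2GRAY).astype(np.float32)
    return cv2.remap(im,uv[...,0],uv[...,1],cv2.INTER_CUBIC)
def centre(f,ang,tcp,g0=(.5934,.026)):
    # bright rim annulus: the ring 15..19.5 mm is brighter than the inside; search offset of the best annulus score
    p=patch(f,ang,tcp,g0);g=np.linspace(-.02,.02,121);X,Y=np.meshgrid(g,g);best=None
    for dx in np.arange(-.004,.0041,.0005):
        for dy in np.arange(-.004,.0041,.0005):
            r=np.hypot(X-dx,Y-dy);s=p[(r>.0158)&(r<.0165+.001)].mean()-p[r<.014].mean()-p[(r>.0158)&(r<.0175)].std()
            if best is None or s>best[0]:best=(s,dx,dy)
    return (g0[0]+best[1],g0[1]+best[2])
def feat(f,ang,tcp):
    p=patch(f,ang,tcp,centre(f,ang,tcp));g=np.linspace(-.02,.02,121);X,Y=np.meshgrid(g,g);m=np.hypot(X,Y)<.0125
    return cv2.GaussianBlur(p,(0,0),1.5)-cv2.GaussianBlur(p,(0,0),15),m
def turn(A,B,lo,hi):  # world ccw turn of B relative to A
    (p,m),(q,_)=A,B;sc=[]
    th=np.arange(lo,hi,1.)
    for t in th:
        # rows grow with +y, so a positive cv2 angle would be cw here
        M=cv2.getRotationMatrix2D((60,60),-t,1);w=cv2.warpAffine(p,M,(121,121),flags=cv2.INTER_CUBIC)
        sc.append(np.corrcoef(w[m],q[m])[0,1])
    i=np.argsort(sc)[::-1][:1];return [(th[k],round(sc[k],2)) for k in i]
E
cat > fr.py <<'E'
from rot import *
F={1:("w1.png",93.71,(.58876,.02718,.25005)),2:("w2.png",105.53,(.5931,.0258,.1125)),3:("w3.png",117.07,(.5933,.0259,.1125)),4:("w4.png",133.92,(.5935,.0261,.1125))}
E
python3 - <<'E'
from fr import *
f={k:feat(*v) for k,v in F.items()}
for k,v in F.items(): print(k,centre(*v))
for a,b in [(1,2),(1,3),(1,4),(2,3),(3,4),(2,4)]: print(a,b,"dial",turn(f[a],f[b],-20,80),"hand",F[b][1]-F[a][1])
E
```

```text
1 (np.float64(0.5929000000000001), np.float64(0.0265))
2 (np.float64(0.5934), np.float64(0.0265))
3 (np.float64(0.5934), np.float64(0.0265))
4 (np.float64(0.5934), np.float64(0.027))
1 2 dial [(np.float64(10.0), np.float64(0.7))] hand 11.820000000000007
1 3 dial [(np.float64(22.0), np.float64(0.66))] hand 23.36
1 4 dial [(np.float64(39.0), np.float64(0.63))] hand 40.209999999999994
2 3 dial [(np.float64(10.0), np.float64(0.97))] hand 11.539999999999992
3 4 dial [(np.float64(16.0), np.float64(0.96))] hand 16.849999999999994
2 4 dial [(np.float64(27.0), np.float64(0.94))] hand 28.389999999999986
```

The streak tracking shows the dial follows the hand to within 1–2°. Letting go will show where it settles.

>>> {"name": "drive_tool", "arguments": {"steps": [[[0,0,0,0],[0,0,0,0],[0,0,0,0],[0,0,0,0],[0,0,0,0]]], "claw": 52}}

```text
time_s: 8.75
tcp_pos: [0.5916, 0.0257, 0.1109]
orientation: [[-0.695, 0.719, -0.001], [0.719, 0.695, -0.0], [0.0, -0.0, -1.0]]
wrist_force: [0.3, -1.1, 0.4]
opening: 0.052
gripper_force: 0.0
```

```bash
cat > look.py <<'E'
import sys
from rot import *
import pickle,os
k=int(sys.argv[1]);s=sense();R=np.array(s["orientation"]);save("wrist",f"w{k}.png")
e=(f"w{k}.png",float(np.degrees(np.arctan2(R[1,0],R[0,0]))%360),tuple(s["tcp_pos"]))
from fr import F
if os.path.exists("F.pkl"): F=pickle.load(open("F.pkl","rb"))
F[k]=e;pickle.dump(F,open("F.pkl","wb"))
b=feat(*e)
for a in F:
    if a!=k: print("dial turn from",a,turn(feat(*F[a]),b,-100,100),"hand",round(e[1]-F[a][1],1))
E
python3 st.py; python3 look.py 5
```

```text
eff [-1.0000e-02 -5.5200e+01  8.4700e+00 -3.5156e+01  1.7000e-02  1.4000e-02
 -6.0000e-03]
8.75 q7 0.833 tcp [0.5916 0.0257 0.1109] ang 134.05 Ftool [-0.94 -0.55 -0.38] F [ 0.26 -1.06  0.38] T [0.004 0.032 0.038] op 0.052 g 0.0
dial turn from 1 [(np.float64(40.0), np.float64(0.76))] hand 40.3
dial turn from 2 [(np.float64(27.0), np.float64(0.87))] hand 28.5
dial turn from 3 [(np.float64(16.0), np.float64(0.9))] hand 17.0
dial turn from 4 [(np.float64(0.0), np.float64(0.91))] hand 0.1
```

>>> {"name": "drive_tool", "arguments": {"steps": [[[0,0,0,1],[0,0,0,2],[0,0,0,3],[0,0,0,3],[0,0,0,3]]]}}

```text
time_s: 9.3
tcp_pos: [0.5918, 0.0258, 0.111]
orientation: [[-0.347, 0.938, -0.0], [0.938, 0.347, -0.0], [-0.0, -0.0, -1.0]]
wrist_force: [-0.3, -0.1, 0.2]
opening: 0.0518
gripper_force: 0.0
```

```bash
python3 look.py 6; python3 - <<'E'
import cv2,numpy as np
a=[cv2.imread(f'pics/w{k}.png')[225:350,225:340] for k in (5,6)]
cv2.imwrite('pics/cmp3.png',cv2.resize(np.hstack(a),None,fx=3.4,fy=3.4,interpolation=cv2.INTER_CUBIC))
E
```

```text
dial turn from 1 [(np.float64(40.0), np.float64(0.84))] hand 16.6
dial turn from 2 [(np.float64(28.0), np.float64(0.89))] hand 4.8
dial turn from 3 [(np.float64(17.0), np.float64(0.88))] hand -6.8
dial turn from 4 [(np.float64(0.0), np.float64(0.87))] hand -23.6
dial turn from 5 [(np.float64(0.0), np.float64(0.9))] hand -23.7
```

View pics/cmp3.png

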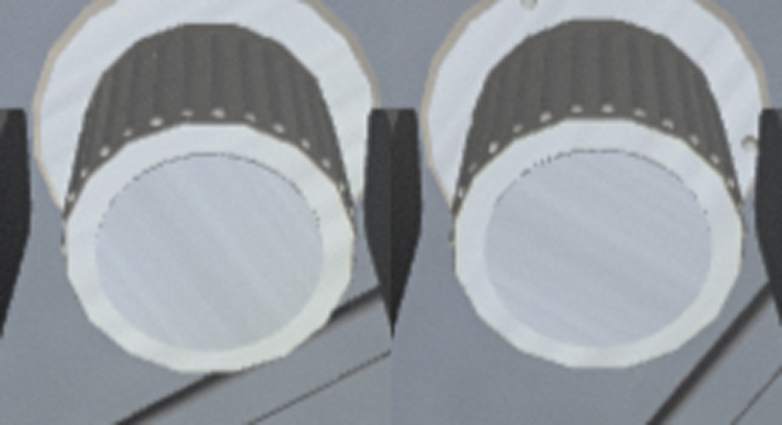

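The pattern is fixed to the dial. Let go, the dial stayed exactly where the torque crossed zero, so it is sitting in a click position now. I'll hold it again at the same hand angle and feel anticlockwise for the stop.

>>> {"name": "drive_tool", "arguments": {"steps": [[[0.05,0.05,0,-1],[0.05,0.05,0,-2],[0.05,0.05,0,-3],[0.05,0.05,0,-3],[0.05,0.05,0,-3]]]}}

```text
time_s: 9.85
tcp_pos: [0.5928, 0.0275, 0.1112]
orientation: [[-0.693, 0.721, 0.0], [0.721, 0.693, 0.0], [0.0, 0.0, -1.0]]
wrist_force: [-0.3, 0.2, -0.8]
opening: 0.0518
gripper_force: 0.0
```

>>> {"name": "drive_tool", "arguments": {"steps": [[[0,0,0,0],[0,0,0,0],[0,0,0,0],[0,0,0,0],[0,0,0,0]]], "claw": 30}}

```text
time_s: 10.35
tcp_pos: [0.5925, 0.0273, 0.1114]
orientation: [[-0.694, 0.72, -0.001], [0.72, 0.694, -0.0], [0.0, -0.001, -1.0]]
wrist_force: [-3.7, -2.4, 6.7]
opening: 0.0392
gripper_force: 40.3
```

```bash
python3 st.py; python3 look.py 7 | tail -1
```

```text
eff [-7.0800e-01 -5.3125e+01  7.3680e+00 -3.5162e+01 -5.2300e-01 -1.2380e+00
  8.0000e-03]
10.35 q7 0.829 tcp [0.5925 0.0273 0.1114] ang 133.96 Ftool [ 0.83 -4.38 -6.7 ] F [-3.72 -2.44  6.7 ] T [-0.383  0.759 -0.016] op 0.0392 g 40.3
dial turn from 6 [(np.float64(-1.0), np.float64(0.87))] hand 23.7
```

>>> {"name": "drive_tool", "arguments": {"steps": [[[0,0,0,-0.25],[0,0,0,-0.25],[0,0,0,-0.25]]]}}

```text
time_s: 10.7
tcp_pos: [0.5925, 0.0273, 0.1114]
orientation: [[-0.719, 0.695, -0.001], [0.695, 0.719, -0.0], [0.0, -0.0, -1.0]]
wrist_force: [-2.2, -0.3, 2.7]
opening: 0.039
gripper_force: 40.7
```

```bash
python3 st.py
```

```text
eff [ -0.861 -53.05    7.063 -35.198  -0.29   -1.241   0.28 ]
10.7 q7 0.861 tcp [0.5925 0.0273 0.1114] ang 135.94 Ftool [ 1.41 -1.75 -2.66] F [-2.23 -0.28  2.66] T [-0.063  0.683 -0.288] op 0.039 g 40.7
```

>>> {"name": "drive_tool", "arguments": {"steps": [[[0,0,0,-0.25],[0,0,0,-0.25],[0,0,0,-0.25]]]}}

```text
time_s: 11.0
tcp_pos: [0.5925, 0.0272, 0.1114]
orientation: [[-0.742, 0.67, -0.001], [0.67, 0.742, -0.0], [0.0, -0.0, -1.0]]
wrist_force: [-3.8, -1.9, 7.2]
opening: 0.039
gripper_force: 41.1
```

```bash
python3 st.py
```

```text
eff [ -0.884 -53.182   6.922 -35.254  -0.269  -1.296   0.371]
11.0 q7 0.893 tcp [0.5925 0.0272 0.1114] ang 137.93 Ftool [ 1.58 -3.94 -7.19] F [-3.81 -1.87  7.19] T [-0.148  0.765 -0.281] op 0.039 g 41.1
```

```bash
python3 look.py 8 | tail -2
```

```text
dial turn from 6 [(np.float64(3.0), np.float64(0.88))] hand 27.6
dial turn from 7 [(np.float64(4.0), np.float64(0.95))] hand 4.0
```

>>> {"name": "drive_tool", "arguments": {"steps": [[[0,0,0,-0.2],[0,0,0,-0.2],[0,0,0,-0.2]]]}}

```text
time_s: 11.35
tcp_pos: [0.5925, 0.0272, 0.1114]
orientation: [[-0.761, 0.649, -0.001], [0.649, 0.761, -0.0], [0.0, -0.0, -1.0]]
wrist_force: [-3.4, -1.1, 3.8]
opening: 0.0386
gripper_force: 40.9
```

```bash
python3 st.py; python3 look.py 9 | tail -2
```

```text
eff [ -0.995 -53.231   6.765 -35.303  -0.182  -1.291   0.438]
11.35 q7 0.919 tcp [0.5925 0.0272 0.1114] ang 139.51 Ftool [ 1.86 -3.09 -3.81] F [-3.42 -1.14  3.82] T [-0.022  0.631 -0.377] op 0.0386 g 40.9
dial turn from 7 [(np.float64(5.0), np.float64(0.98))] hand 5.6
dial turn from 8 [(np.float64(1.0), np.float64(0.93))] hand 1.6
```

```bash
cat > avg.py <<'E'
from h import *
A=[]
for i in range(6):
    s=sense();A.append(np.r_[s["ft_torque"][2],s["joint_efforts"][6]]);capture("wrist")
A=np.array(A);print("Tz mean",A.mean(0).round(3),"sd",A.std(0).round(3),s["time_s"])
E
python3 avg.py
```

```text
Tz mean [-0.378  0.403] sd [0.038 0.007] 11.65
```

>>> {"name": "drive_tool", "arguments": {"steps": [[[0,0,0,-0.15],[0,0,0,-0.15],[0,0,0,-0.15]]]}}

```text
time_s: 12.0
tcp_pos: [0.5925, 0.0272, 0.1114]
orientation: [[-0.774, 0.633, -0.001], [0.633, 0.774, -0.0], [0.0, -0.0, -1.0]]
wrist_force: [-3.7, -1.4, 7.3]
opening: 0.0389
gripper_force: 40.8
```

```bash
python3 avg.py; python3 look.py 10 | tail -4;python3 st.py|tail -1
```

```text
Tz mean [-0.46   0.466] sd [0.038 0.013] 12.25
dial turn from 6 [(np.float64(5.0), np.float64(0.88))] hand 30.4
dial turn from 7 [(np.float64(6.0), np.float64(0.95))] hand 6.7
dial turn from 8 [(np.float64(2.0), np.float64(0.99))] hand 2.8
dial turn from 9 [(np.float64(1.0), np.float64(0.93))] hand 1.2
12.35 q7 0.938 tcp [0.5924 0.0272 0.1114] ang 140.7 Ftool [ 2.6  -2.4  -3.49] F [-3.53 -0.21  3.49] T [ 0.023  0.671 -0.457] op 0.0388 g 40.7
```

Torque rises steadily past any click (0.28, 0.38, then 0.46 N m, about 0.07 N m per degree). This is the stop. I'll back off to the end position, let go and check where the dial rests.

>>> {"name": "drive_tool", "arguments": {"steps": [[[0,0,0,0.4],[0,0,0,0.85],[0,0,0,0.85]]]}}

```text
time_s: 12.65
tcp_pos: [0.5925, 0.0273, 0.1114]
orientation: [[-0.693, 0.721, -0.001], [0.721, 0.693, -0.0], [0.0, -0.001, -1.0]]
wrist_force: [-3.2, -1.9, 5.2]
opening: 0.0389
gripper_force: 40.9
```

>>> {"name": "drive_tool", "arguments": {"steps": [[[0,0,0,0],[0,0,0,0],[0,0,0,0],[-0.05,0,0,0],[-0.05,0,0,0]]], "claw": 52}}

```text
time_s: 13.15
tcp_pos: [0.5939, 0.0264, 0.1111]
orientation: [[-0.695, 0.719, 0.0], [0.719, 0.695, -0.0], [-0.0, -0.0, -1.0]]
wrist_force: [0.2, -0.5, -0.2]
opening: 0.052
gripper_force: 0.0
```

```bash
python3 st.py; python3 look.py 11
```

```text
eff [-1.5100e-01 -5.5509e+01  8.4070e+00 -3.5233e+01 -2.0000e-02  9.0000e-03
  3.9000e-02]
13.15 q7 0.833 tcp [0.5939 0.0264 0.1111] ang 134.04 Ftool [-0.56 -0.2   0.15] F [ 0.25 -0.54 -0.15] T [-0.013  0.048  0.008] op 0.052 g 0.0
dial turn from 1 [(np.float64(39.0), np.float64(0.75))] hand 40.3
dial turn from 2 [(np.float64(27.0), np.float64(0.88))] hand 28.5
dial turn from 3 [(np.float64(16.0), np.float64(0.88))] hand 17.0
dial turn from 4 [(np.float64(0.0), np.float64(0.93))] hand 0.1
dial turn from 5 [(np.float64(0.0), np.float64(0.93))] hand -0.0
dial turn from 6 [(np.float64(0.0), np.float64(0.93))] hand 23.7
dial turn from 7 [(np.float64(0.0), np.float64(0.93))] hand 0.1
dial turn from 8 [(np.float64(-3.0), np.float64(0.92))] hand -3.9
dial turn from 9 [(np.float64(-5.0), np.float64(0.93))] hand -5.5
dial turn from 10 [(np.float64(-6.0), np.float64(0.92))] hand -6.7
```

>>> {"name": "drive_tool", "arguments": {"steps": [[[0,0,0,0],[0,0,0,0],[0,0,0,0],[0,0,0,0],[0,0,0,0]]], "claw": 30}}

```text
time_s: 13.7
tcp_pos: [0.5935, 0.0262, 0.1114]
orientation: [[-0.695, 0.719, -0.001], [0.719, 0.695, -0.0], [0.0, -0.001, -1.0]]
wrist_force: [-4.0, -1.0, 5.0]
opening: 0.039
gripper_force: 40.7
```

```bash
python3 st.py; python3 look.py 12
```

```text
eff [-6.0700e-01 -5.3599e+01  7.6010e+00 -3.5412e+01 -4.4400e-01 -1.2340e+00
 -9.0000e-03]
13.7 q7 0.832 tcp [0.5935 0.0262 0.1114] ang 134.04 Ftool [ 2.06 -3.6  -5.04] F [-4.01 -1.02  5.04] T [-0.296  0.774  0.001] op 0.039 g 40.7
dial turn from 1 [(np.float64(38.0), np.float64(0.61))] hand 40.3
dial turn from 2 [(np.float64(26.0), np.float64(0.94))] hand 28.5
dial turn from 3 [(np.float64(15.0), np.float64(0.96))] hand 17.0
dial turn from 4 [(np.float64(-1.0), np.float64(0.99))] hand 0.1
dial turn from 5 [(np.float64(-1.0), np.float64(0.9))] hand -0.0
dial turn from 6 [(np.float64(-2.0), np.float64(0.86))] hand 23.7
dial turn from 7 [(np.float64(0.0), np.float64(0.99))] hand 0.1
dial turn from 8 [(np.float64(-4.0), np.float64(0.99))] hand -3.9
dial turn from 9 [(np.float64(-5.0), np.float64(0.98))] hand -5.5
dial turn from 10 [(np.float64(-6.0), np.float64(0.98))] hand -6.7
dial turn from 11 [(np.float64(0.0), np.float64(0.93))] hand -0.0
```

>>> {"name": "drive_tool", "arguments": {"steps": [[[0,0,0,0.4],[0,0,0,0.84],[0,0,0,0.84]]]}}

```text
time_s: 14.05
tcp_pos: [0.5935, 0.0261, 0.1114]
orientation: [[-0.605, 0.797, -0.001], [0.797, 0.605, -0.0], [0.0, -0.001, -1.0]]
wrist_force: [-4.1, -2.4, 8.6]
opening: 0.0386
gripper_force: 41.2
```

```bash
python3 avg.py;python3 st.py|tail -1
```

```text
Tz mean [ 0.051 -0.314] sd [0.037 0.33 ] 14.3
14.35 q7 0.724 tcp [0.5935 0.0261 0.1114] ang 127.33 Ftool [ 1.91 -3.76 -3.46] F [-4.15 -0.76  3.46] T [-0.185  0.878  0.064] op 0.0386 g 40.7
```

Turning clockwise takes almost no torque (0.05 N m at 6.7°) against 0.46 N m anticlockwise, which confirms the stop. Now the rest of the five clicks (120° in all).

>>> {"name": "drive_tool", "arguments": {"steps": [[[0,0,0,0.6],[0,0,0,1.2],[0,0,0,1.8],[0,0,0,2.4],[0,0,0,3.0],[0,0,0,3.6],[0,0,0,4.2],[0,0,0,4.8],[0,0,0,5.16],[0,0,0,5.16],[0,0,0,5.16]]]}}

```text
time_s: 15.45
tcp_pos: [0.593, 0.026, 0.1114]
orientation: [[0.069, 0.998, -0.002], [0.998, -0.069, -0.0], [-0.0, -0.002, -1.0]]
wrist_force: [-6.4, -0.7, 6.7]
opening: 0.039
gripper_force: 41.1
```

```bash
sed -i 's/-100,100/-160,60/' look.py; python3 avg.py;python3 st.py|tail -1; python3 look.py 13|tail -3
```

```text
Tz mean [ 0.003 -0.014] sd [0.029 0.03 ] 15.7
15.75 q7 0.063 tcp [0.593  0.026  0.1113] ang 86.02 Ftool [-3.14 -6.26 -7.96] F [-6.45 -2.69  7.98] T [-0.377  1.273 -0.003] op 0.0386 g 41.2
dial turn from 10 [(np.float64(-55.0), np.float64(0.92))] hand -54.7
dial turn from 11 [(np.float64(-49.0), np.float64(0.87))] hand -48.0
dial turn from 12 [(np.float64(-48.0), np.float64(0.9))] hand -48.0
```

>>> {"name": "drive_tool", "arguments": {"steps": [[[0,0,0,0.6],[0,0,0,1.2],[0,0,0,1.8],[0,0,0,2.4],[0,0,0,3.0],[0,0,0,3.0],[0,0,0,3.0]]]}}

```text
time_s: 16.5
tcp_pos: [0.5927, 0.026, 0.1114]
orientation: [[0.469, 0.883, -0.002], [0.883, -0.469, -0.0], [-0.001, -0.002, -1.0]]
wrist_force: [-8.8, -1.9, 10.0]
opening: 0.0386
gripper_force: 41.4
```

```bash
python3 avg.py;python3 st.py|tail -1; python3 look.py 14|tail -3
```

```text
Tz mean [-0.01  -0.024] sd [0.037 0.047] 16.75
16.8 q7 -0.315 tcp [0.5927 0.026  0.1113] ang 62.03 Ftool [-5.   -6.59 -9.13] F [-8.14 -1.32  9.15] T [-0.286  1.651  0.021] op 0.0388 g 41.4
dial turn from 11 [(np.float64(-73.0), np.float64(0.9))] hand -72.0
dial turn from 12 [(np.float64(-73.0), np.float64(0.96))] hand -72.0
dial turn from 13 [(np.float64(-24.0), np.float64(0.95))] hand -24.0
```

>>> {"name": "drive_tool", "arguments": {"steps": [[[0,0,0,0.6],[0,0,0,1.2],[0,0,0,1.8],[0,0,0,2.4],[0,0,0,3.0],[0,0,0,3.6],[0,0,0,4.2],[0,0,0,4.8],[0,0,0,5.4],[0,0,0,6.0],[0,0,0,6.0],[0,0,0,6.0]]]}}

```text
time_s: 18.05
tcp_pos: [0.5924, 0.0265, 0.1113]
orientation: [[0.97, 0.243, -0.003], [0.243, -0.97, 0.001], [-0.003, -0.001, -1.0]]
wrist_force: [-10.9, 0.4, 13.0]
opening: 0.0387
gripper_force: 41.5
```

```bash
python3 avg.py;python3 st.py|tail -1; python3 look.py 15|tail -4
```

```text
Tz mean [-0.03  -0.016] sd [0.031 0.044] 18.3
18.35 q7 -1.051 tcp [0.5924 0.0265 0.1113] ang 14.05 Ftool [-11.05  -4.5  -12.24] F [-11.77   1.68  12.28] T [-0.07   2.221 -0.04 ] op 0.039 g 41.7
dial turn from 11 [(np.float64(-120.0), np.float64(0.78))] hand -120.0
dial turn from 12 [(np.float64(-120.0), np.float64(0.85))] hand -120.0
dial turn from 13 [(np.float64(-73.0), np.float64(0.91))] hand -72.0
dial turn from 14 [(np.float64(-48.0), np.float64(0.86))] hand -48.0
```

>>> {"name": "drive_tool", "arguments": {"steps": [[[0,0,0,0],[0,0,0,0],[0,0,0,0],[0,0,0,0]]], "claw": 56}}

```text
time_s: 18.8
tcp_pos: [0.5939, 0.0267, 0.1111]
orientation: [[0.97, 0.243, 0.0], [0.243, -0.97, -0.0], [0.0, 0.0, -1.0]]
wrist_force: [-0.1, -0.4, 0.1]
opening: 0.0562
gripper_force: 0.0
```

```bash
python3 st.py|tail -1; python3 look.py 16|tail -5
```

```text
18.8 q7 -1.051 tcp [0.5939 0.0267 0.1111] ang 14.07 Ftool [-0.16  0.4  -0.11] F [-0.06 -0.43  0.11] T [ 0.013 -0.033 -0.004] op 0.0562 g 0.0
dial turn from 11 [(np.float64(-120.0), np.float64(0.8))] hand -120.0
dial turn from 12 [(np.float64(-120.0), np.float64(0.69))] hand -120.0
dial turn from 13 [(np.float64(-72.0), np.float64(0.79))] hand -72.0
dial turn from 14 [(np.float64(-48.0), np.float64(0.71))] hand -48.0
dial turn from 15 [(np.float64(0.0), np.float64(0.84))] hand 0.0
```

>>> {"name": "drive_tool", "arguments": {"steps": [[[0,0,-0.5,0],[0,0,-1.5,0],[0,0,-2.5,0],[0,0,-3.5,0],[0,0,-4.5,0],[0,0,-4.6,0],[0,0,-4.6,0],[0,0,-4.6,0]]]}}

```text
time_s: 19.65
tcp_pos: [0.5934, 0.0267, 0.2486]
orientation: [[0.97, 0.243, -0.001], [0.243, -0.97, 0.0], [-0.001, -0.0, -1.0]]
wrist_force: [-0.7, 0.0, -0.5]
opening: 0.056
gripper_force: 0.0
```

```bash
python3 st.py|tail -1; python3 look.py 17; python3 - <<'E'
from h import *
s=sense()
print(s["orientation"].round(3))
for t,z in [("bolt_button",.1035),("dial_grip",.12)]:
    for x in find_in("wrist",t)[:2]: print(t,x,onz("wrist",x["centre"],z,s))
E
```

```text
19.65 q7 -1.148 tcp [0.5934 0.0267 0.2486] ang 14.06 Ftool [-0.65 -0.2   0.53] F [-0.68  0.04 -0.53] T [-0.021  0.026 -0.022] op 0.056 g 0.0
dial turn from 1 [(np.float64(-80.0), np.float64(0.92))] hand -79.7
dial turn from 2 [(np.float64(-91.0), np.float64(0.71))] hand -91.5
dial turn from 3 [(np.float64(-102.0), np.float64(0.67))] hand -103.0
dial turn from 4 [(np.float64(-119.0), np.float64(0.63))] hand -119.9
dial turn from 5 [(np.float64(-119.0), np.float64(0.75))] hand -120.0
dial turn from 6 [(np.float64(-119.0), np.float64(0.78))] hand -96.2
dial turn from 7 [(np.float64(-118.0), np.float64(0.63))] hand -119.9
dial turn from 8 [(np.float64(-122.0), np.float64(0.64))] hand -123.9
dial turn from 9 [(np.float64(-124.0), np.float64(0.65))] hand -125.5
dial turn from 10 [(np.float64(-125.0), np.float64(0.64))] hand -126.6
dial turn from 11 [(np.float64(-119.0), np.float64(0.79))] hand -120.0
dial turn from 12 [(np.float64(-118.0), np.float64(0.63))] hand -120.0
dial turn from 13 [(np.float64(-71.0), np.float64(0.71))] hand -72.0
dial turn from 14 [(np.float64(-46.0), np.float64(0.61))] hand -48.0
dial turn from 15 [(np.float64(3.0), np.float64(0.69))] hand 0.0
dial turn from 16 [(np.float64(0.0), np.float64(0.8))] hand -0.0
[[ 0.97   0.243 -0.001]
 [ 0.243 -0.97  -0.   ]
 [-0.001 -0.    -1.   ]]
bolt_button {'centre': [371.7, 247.5], 'conf': 0.75} [ 0.57027001 -0.06987471  0.1035    ]
dial_grip {'centre': [357.3, 163.9], 'conf': 0.73} [ 0.64683943 -0.02518947  0.12      ]
```

View pics/w17.png

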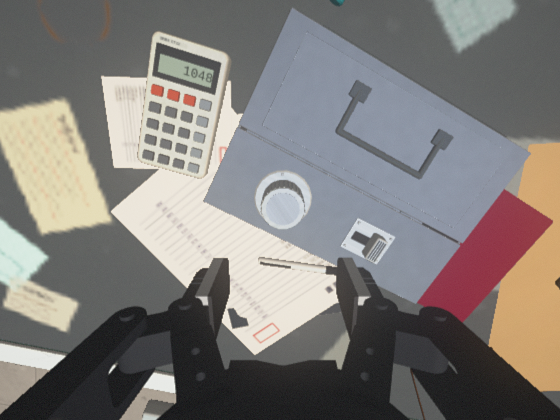

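Dial is at the fifth click (120° from the end position, confirmed after letting go) and the lid is still shut. The wrist view shows the button at about (376,247) on its plate, at the end away from the dial. Next I'll move shut fingers above the spot on its far side.

>>> {"name": "drive_tool", "arguments": {"steps": [[[-0.5,1.0,0,-1],[-1.0,2.0,0,-2],[-1.5,3.0,0,-3],[-1.98,3.86,0,-4],[-1.98,3.86,0,-5],[-1.98,3.86,0,-6],[-1.98,3.86,0,-7],[-1.98,3.86,0,-7.86],[-1.98,3.86,0,-7.86],[-1.98,3.86,0,-7.86]]], "claw": 0, "force": 20}}

```text
time_s: 20.8
tcp_pos: [0.5641, -0.1003, 0.2487]
orientation: [[0.23, 0.973, -0.001], [0.973, -0.23, -0.0], [-0.0, -0.001, -1.0]]
wrist_force: [0.2, -0.3, 0.1]
opening: -0.0004
gripper_force: 0.0
```

```bash
python3 st.py|tail -1; python3 - <<'E'
from h import *
s=sense();save("wrist","v1.png")
for t,z in [("bolt_button",.1035)]:
    for x in find_in("wrist",t)[:2]: print(t,x,onz("wrist",x["centre"],z,s))
i=cv2.imread('pics/v1.png')
# predicted button top corners
c=camera_params("wrist");K=np.array(c["camera_matrix"]);T=np.eye(4);T[:3,:3]=s["orientation"];T[:3,3]=s["tcp_pos"];P=np.linalg.inv(T@np.array(c["T_tool_cam"]))
a=np.radians(-13.08);ex=np.array([np.cos(a),np.sin(a)]);ey=np.array([-np.sin(a),np.cos(a)]);b=np.array([.5934,.0265])-.105*ey
pts=[]
for u,v in [(-13,-6),(13,-6),(13,6),(-13,6)]:
    w=np.r_[b+ex*u/1e3+ey*v/1e3,.1035,1];q=K@(P@w)[:3];pts.append(q[:2]/q[2])
S=4;lo=np.mean(pts,0)-[70,60];lo=lo.astype(int)
j=cv2.resize(i[lo[1]:lo[1]+120,lo[0]:lo[0]+140],None,fx=S,fy=S,interpolation=cv2.INTER_CUBIC)
cv2.polylines(j,[((np.array(pts)-lo)*S).astype(np.int32)],True,(0,0,255),1);cv2.imwrite('pics/v1c.png',j);print(b,np.mean(pts,0))
E
```

```text
20.8 q7 0.051 tcp [ 0.5641 -0.1003  0.2487] ang 76.72 Ftool [-0.28  0.32 -0.09] F [ 0.24 -0.34  0.09] T [0.02  0.004 0.012] op -0.0004 g 0.0
bolt_button {'centre': [281.0, 175.5], 'conf': 0.97} [ 0.56875295 -0.07443781  0.1035    ]
[ 0.56963731 -0.07577578] [282.27583554 176.64128188]
```

View pics/v1c.png

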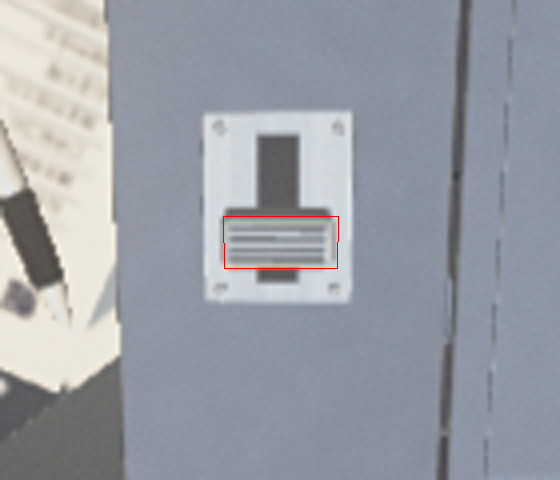

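The predicted outline matches the button at (278,240) in the crop to within about 1 mm. I'll lower the shut fingers behind it.

>>> {"name": "drive_tool", "arguments": {"steps": [[[0,0,1.2,0],[0,0,2.4,0],[0,0,3.4,0],[0,0,4.0,0],[0,0,4.3,0],[0,0,4.55,0],[0,0,4.55,0],[0,0,4.55,0]]]}}

```text
time_s: 21.7
tcp_pos: [0.5648, -0.1003, 0.1134]
orientation: [[0.226, 0.974, 0.001], [0.974, -0.226, -0.0], [0.0, 0.001, -1.0]]
wrist_force: [-0.2, 0.6, -0.6]
opening: 0.0
gripper_force: 0.0
```

>>> {"name": "drive_tool", "arguments": {"steps": [[[0.07,0,0,0],[0.14,0,0,0],[0.2,0,0,0],[0.2,0,0,0],[0.2,0,0,0]]]}}

```text
time_s: 22.2
tcp_pos: [0.5657, -0.0943, 0.1127]
orientation: [[0.226, 0.974, 0.0], [0.974, -0.226, -0.0], [-0.0, 0.0, -1.0]]
wrist_force: [-1.1, 0.8, -0.3]
opening: 0.0001
gripper_force: 0.0
```

```bash
python3 st.py|tail -1
```

```text
22.2 q7 0.151 tcp [ 0.5657 -0.0943  0.1127] ang 76.95 Ftool [ 0.57 -1.26  0.28] F [-1.1   0.84 -0.28] T [0.03  0.019 0.009] op 0.0001 g 0.0
```

>>> {"name": "drive_tool", "arguments": {"steps": [[[0.03,0,0,0],[0.07,0,0,0],[0.07,0,0,0]]]}}

```text
time_s: 22.5
tcp_pos: [0.5661, -0.0923, 0.1126]
orientation: [[0.226, 0.974, -0.0], [0.974, -0.226, -0.0], [-0.0, -0.0, -1.0]]
wrist_force: [-0.4, 0.2, -0.9]
opening: -0.0
gripper_force: 0.0
```

```bash
python3 st.py|tail -1
```

```text
22.5 q7 0.147 tcp [ 0.5661 -0.0923  0.1126] ang 76.94 Ftool [ 0.12 -0.43  0.92] F [-0.4   0.21 -0.92] T [-0.017  0.002 -0.009] op -0.0 g 0.0
```

>>> {"name": "drive_tool", "arguments": {"steps": [[[0.02,0,0,0],[0.04,0,0,0],[0.04,0,0,0]]]}}

```text
time_s: 22.8
tcp_pos: [0.5662, -0.0918, 0.1126]
orientation: [[0.227, 0.974, -0.0], [0.974, -0.227, -0.001], [-0.001, -0.0, -1.0]]
wrist_force: [-1.2, -3.6, 0.1]
opening: 0.0003
gripper_force: 2.0
```

```bash
python3 st.py|tail -1
```

```text
22.8 q7 0.145 tcp [ 0.5662 -0.0918  0.1126] ang 76.9 Ftool [-3.78 -0.4  -0.14] F [-1.24 -3.59  0.14] T [-0.923  0.207 -0.013] op 0.0003 g 2.0
```

Contact, 3.8 N. I'll push on in small steps, watching for a hard stop at 2 mm.

>>> {"name": "drive_tool", "arguments": {"steps": [[[0.02,0,0,0],[0.04,0,0,0],[0.04,0,0,0]]]}}

```text
time_s: 23.1
tcp_pos: [0.5667, -0.0901, 0.1126]
orientation: [[0.226, 0.974, -0.0], [0.974, -0.226, -0.0], [-0.0, 0.0, -1.0]]
wrist_force: [-2.0, -4.6, 1.0]
opening: 0.0
gripper_force: 2.1
```

>>> {"name": "drive_tool", "arguments": {"steps": [[[0.02,0,0,0],[0.04,0,0,0],[0.04,0,0,0]]]}}

```text
time_s: 23.4
tcp_pos: [0.567, -0.0888, 0.1126]
orientation: [[0.226, 0.974, 0.0], [0.974, -0.226, -0.0], [-0.0, 0.0, -1.0]]
wrist_force: [-0.9, -4.3, -0.5]
opening: 0.0003
gripper_force: 2.0
```

```bash
python3 st.py|tail -1
```

```text
23.4 q7 0.141 tcp [ 0.567  -0.0888  0.1126] ang 76.94 Ftool [-4.39  0.14  0.55] F [-0.85 -4.31 -0.55] T [-0.894  0.159 -0.007] op 0.0003 g 2.0
```

It has gone past 3 mm at 4.4 N with no hard stop, so the bolt is free. I'll go on to about 8 mm.

>>> {"name": "drive_tool", "arguments": {"steps": [[[0.03,0,0,0],[0.06,0,0,0],[0.08,0,0,0],[0.08,0,0,0]]]}}

```text
time_s: 23.8
tcp_pos: [0.5676, -0.0859, 0.1126]
orientation: [[0.225, 0.974, 0.0], [0.974, -0.225, 0.0], [0.0, -0.0, -1.0]]
wrist_force: [-1.3, -2.3, -0.6]
opening: 0.0001
gripper_force: 1.4
```

>>> {"name": "drive_tool", "arguments": {"steps": [[[0.03,0,0,0],[0.06,0,0,0],[0.08,0,0,0],[0.08,0,0,0]]]}}

```text
time_s: 24.2
tcp_pos: [0.5681, -0.084, 0.1126]
orientation: [[0.226, 0.974, 0.0], [0.974, -0.226, -0.0], [-0.0, 0.0, -1.0]]
wrist_force: [-0.6, -3.4, -0.6]
opening: 0.0001
gripper_force: 1.7
```

>>> {"name": "drive_tool", "arguments": {"steps": [[[0.02,0,0,0],[0.03,0,0,0],[0.03,0,0,0],[0.03,0,0,0],[0.03,0,0,0],[0.03,0,0,0]]]}}

```text
time_s: 24.8
tcp_pos: [0.5683, -0.0833, 0.1126]
orientation: [[0.226, 0.974, 0.0], [0.974, -0.226, -0.0], [-0.0, 0.0, -1.0]]
wrist_force: [0.8, -3.5, -1.1]
opening: 0.0004
gripper_force: 1.9
```

```bash
python3 st.py|tail -1; python3 - <<'E'
from h import *
save("scene","s1.png")
E
```

```text
24.8 q7 0.131 tcp [ 0.5683 -0.0833  0.1126] ang 76.94 Ftool [-3.25  1.54  1.07] F [ 0.77 -3.51 -1.07] T [-0.851 -0.104 -0.021] op 0.0004 g 1.9
```

View pics/s1.png

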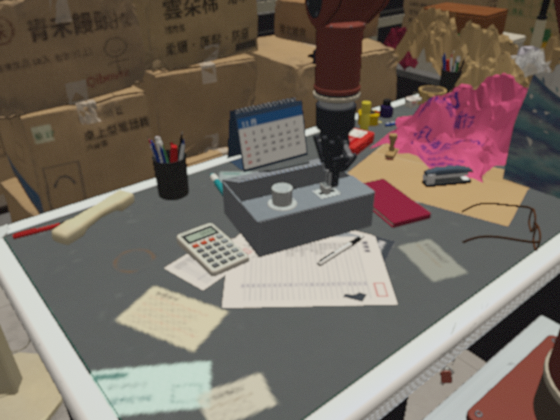

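The lid seems raised at (270,178). I'll back the fingers off, lift clear and check from above.

>>> {"name": "drive_tool", "arguments": {"steps": [[[-0.2,0,0,0],[-0.4,0,0,0],[-0.6,0,0,0],[-0.7,0,0,0],[-0.7,0,-0.5,0],[-0.7,0,-1.5,0],[-0.7,0,-2.5,0],[-0.7,0,-3.5,0],[-0.7,0,-4.5,0],[-0.7,0,-4.6,0],[-0.7,0,-4.6,0],[-0.7,0,-4.6,0]]]}}

```text
time_s: 26.05
tcp_pos: [0.5631, -0.1033, 0.2502]
orientation: [[0.226, 0.974, -0.001], [0.974, -0.226, 0.0], [0.0, -0.001, -1.0]]
wrist_force: [-0.5, -0.1, -0.3]
opening: -0.0002
gripper_force: 0.0
```

```bash
python3 st.py|tail -1; python3 look.py 18 | sed -n '15,17p'; python3 - <<'E'
from h import *
a=save("top","t1.png");
i=cv2.imread('pics/w18.png');j=cv2.resize(cv2.imread('pics/t1.png')[120:260,220:420],(560,392))
cv2.imwrite('pics/fin.png',cv2.resize(np.hstack([i[:392],j]),(800,280)))
E
```

```text
26.05 q7 0.061 tcp [ 0.5631 -0.1033  0.2502] ang 76.95 Ftool [-0.16 -0.44  0.3 ] F [-0.47 -0.06 -0.29] T [0.048 0.003 0.061] op -0.0002 g 0.0
dial turn from 15 [(np.float64(2.0), np.float64(0.67))] hand 62.9
dial turn from 16 [(np.float64(1.0), np.float64(0.63))] hand 62.9
dial turn from 17 [(np.float64(0.0), np.float64(0.61))] hand 62.9
```

View pics/fin.png

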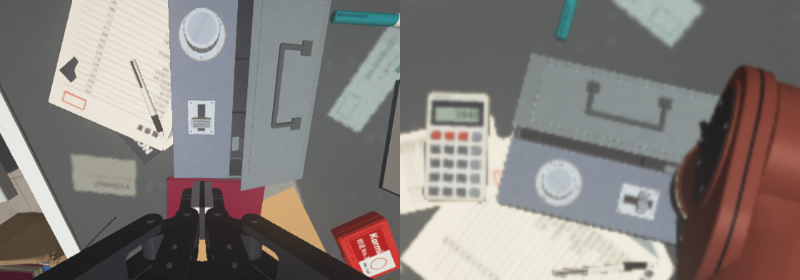

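The lid is ajar: there is a dark gap with the contents showing at (238,110). The dial is unmoved, the button has sprung back, and the calculator, pen and wallet lie where they were. The arm is clear, so I'll hand in the job.

```bash
python3 -c "
from bench import *
print(finish_job())"
```

```text
the job is handed in; nothing more can be done
None
```

The petty-cash box is open and the job handed in at about 26 s of the 72 s: the dial went to its stop and then exactly five clicks clockwise, the bolt slid freely at about 4 N, the lid stands ajar, and nothing round the box was touched.

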